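# Drive the seized pin out of a hinge with a drift punch

## Task

Take the drift punch out of its wooden block, put its tip into the bore of the hinge held in the vice and press the seized pin steadily down, all the way onto the stop in the stirrup below the hinge, never bearing on the hinge or pin with more than 25 N and touching vice and hinge with nothing but the punch. Then stand the punch upright in its block again, fully down, and let go. Leave the things lying round about where they are.

Things in the scene. Friction and masses are not known exactly. Their poses are not given: they have to be found in the camera images.
- vice: small grey machine vice fixed to the desk, base 150 x 80 x 22 mm, jaws 80 mm high; origin: centre of its underside; x axis from the spindle and T-bar (robot's side) to the fixed jaw, y along the jaws, z up. It carries the hinge and pin: the jaws hold one leaf of a dark steel hinge, whose barrel stands upright beyond the +y end of the jaws
- barrel_mark (a point): NOMINAL centre of the lower end of the hinge barrel (vice frame: 0, 65, 48 mm); axes as the vice's. Barrel upright, 26 mm outer diameter, 40 mm high, plain 9 mm bore from end to end; it is off this point just as its mouth is off bore_mark. The second leaf, 34 mm long, 5 mm thick, 1 mm lower than the barrel, sticks out to +y. Below the barrel hangs a stirrup with the pin's stop
- bore_mark (a point): NOMINAL centre of the upper mouth of the barrel's bore (vice frame: 0, 65, 88 mm); axes as the vice's. The hinge was clamped by eye: the true mouth is up to 8 mm from this point either way along the vice's y axis and up to 5 mm higher or lower; across the jaws (x) it is true. The real place is not reported: find it by feel or sight. The clamped hinge does not yield
- pin (a joint): travel of the pin downward, m: starts at 0 to 0.003, ends at 0.024 with its head on a firm stop (gives only 0.2 mm). The 8 mm brass pin is inside the bore, its upper end 14 mm below the upper mouth at 0, 38 mm below at 0.024; its 14 mm head is underneath. Seized: it moves only under some 8 N, plus 1.2 N for each 10 mm/s, and stays where it is left
- punch: the drift punch, 133 mm long, about 0.14 kg, dark steel; origin: centre of its tip, z axis along it from the tip to the head. Shank 6 mm diameter and 55 mm long, tapering to 4.8 mm over the last 3 mm; then a collar 18 mm in diameter, 5 mm thick; then a round handle 14 mm in diameter and 73 mm long. It starts upright in the block
- punch_grip (a point): centre of the punch's handle, on its axis, 97 mm above the tip
- stand: wooden block 64 x 64 x 62 mm fixed to the desk, with one vertical hole in the middle of its top; origin: centre of its underside, z up
- stand_hole (a point): centre of the mouth of the hole in the wooden block (62 mm above the desk); the hole is 9 mm in diameter, 58 mm deep, with a 2 mm chamfer. With the punch fully down its collar rests on the block's top, its tip 55 mm below this point
- side_cutters: bystander: side cutters with blue grips, 50 x 142 x 13 mm, lying on the desk; origin: centre of the underside
- relay: bystander: small black relay, 28 x 28 x 38 mm; origin: centre of the underside
- masking_roll: bystander: roll of masking tape, 94 mm across, 25 mm high, lying flat; origin: centre of the underside
Mind the look-alikes: they are no part of the job. There is more than one size of the stand; the job needs the smaller. There is more than one size of the punch; the one meant has the size given above.

How it is judged (in metres and radians):
On the way, in this order (a step that is already met when the one before it is completed fails the run):
1. the punch is lifted clear of its block (z of punch in the frame of stand_hole above 0.01 m), for 0.1 s.
2. the pin is pressed onto its stop by the punch (value of joint pin above 0.023 m and contact force between punch and vice above 1 N), for 0.1 s.
At the end, for the whole second after the job is handed in: the pin is driven to within 1 mm of its stop (joint above 0.023) and the punch stands in its block: tip within 5 mm of the hole's axis and at least 52 mm below its mouth, within 0.1 rad of upright, at rest (value of joint pin above 0.023 m and horizontal distance between punch and stand_hole below 0.005 m and z of punch in the frame of stand_hole below -0.052 m and angle between punch's own z axis and vertical below 0.1 rad and linear speed of punch below 0.02 m/s); the robot touches nothing.
It fails at once if the punch bears on the hinge, pin or vice with more than 25 N (contact force between punch and vice above 25 N).
It fails at once if the gripper or arm touches the vice, hinge or pin (contact force between any of the arm, the fingers and vice above 1 N).
It fails at once if the side cutters is moved more than 20 mm (distance of side_cutters from where it was at the start of the episode above 0.02 m).
It fails at once if the relay is moved more than 20 mm (distance of relay from where it was at the start of the episode above 0.02 m).
It fails at once if the masking tape roll is moved more than 20 mm (distance of masking_roll from where it was at the start of the episode above 0.02 m).
It also fails if it takes over 64 s, if anything falls off the work surface, if the arm or the gripper's body presses on something with over 40 N, if the wrist force passes 120 N, or if a joint passes its speed limit or range.

## Robot

A 7-joint arm with a two-finger parallel gripper is mounted at the origin on a cart in front of the work surface, level with it; the furniture and walls round the work are solid. World frame = base frame: x ahead of the robot, y to its left, z up, the work surface at z = 0. Lengths are in mm, angles in rad, forces in N, time in s.
With the tool pointing down it reaches from about 350 to 900 mm from the base axis. Payload 8.1 kg.
Tool frame: the origin (TCP) lies on the centre line of the jaws, within the pads' length; the fingertips stand 22 mm ahead of it and the grasp point (between the pads) lies 3 mm ahead of it; z points along the fingers, y is the line along which they close (so a half turn about z gives the same grasp; the last joint's range is limited). The gripper opens to 85 mm and grips with 20 to 120 N. Pads are 22 mm wide; open, the fingers measure 114 mm over their backs; the gripper's body (76 mm by 85 mm) begins 54 mm behind the grasp point. The pads swing forward as they close: fully open they stand 13 mm farther back than shut.
Start: joints at [-0.103, 0.434, 0.025, 1.573, -0.012, 1.134, -0.075], TCP at [625.012, -0.027, 253.323] pointing down, gripper open.
Joint ranges: [-2.62, 2.62], [-0.44, 2.09], [-1.27, 1.32], [0.08, 2.57], [-1.32, 4.46], [0.12, 2], [-2.74, 2.74]. Speed limits (rad/s): [2.22, 2.22, 3.01, 3.01, 3.14, 3.14, 3.14].

## Interface

Orientations are given as a rotation vector (axis times angle).
In Python, from cell import r, imaging gives the robot as it stands.
- The arm moves only by the shell command python3 -m pendant 'ROWS' [OPENING] [FORCE]. ROWS is text: rows parted by semicolons, each of 6 numbers parted by spaces: the shift along the tool's x, y, z in cm, then the turn, a rotation vector about the tool's x, y, z in rad. A call has 1 to 8 rows; each row shifts and turns the commanded pose from where the row before left it, along the tool's axes as they then stand; what a row does not reach is not made up. A row lasts 1/8 s, in which the tool goes at most 62.5 mm and 10.7 degrees, less where a joint would pass 70% of its speed; a pose out of reach is approached as far as the arm can. A call is refused whole if a number of a shift passes 6.25 or a number of a turn 0.188, either way. A call with a gripper value outside its range is refused whole. OPENING is the closure in counts, from 0 (fully open) to 255 (shut), set as the call begins (- or left out, the last holds). The fingers move at their own pace and stop on an object; FORCE is the grip in N (left out, the last holds). Time passes only in rows, so rows that do not move let the fingers close. It gives the time, the measured TCP pose, the force, the opening and the grip force at its end, in the units of the state.
- r.get_obs(): the state, without advancing time (a new reading comes with each control period).
- imaging.camera(name): name is "scene" or "side" or "wrist"; returns the picture (420x560x3 uint8, red, green, blue); there is no depth.
- imaging.calibration(name): a dict with "mtx" (3x3 intrinsics, pixels), "view" (4x4, takes a point from world to camera coordinates); the wrist camera has in their place "tool_from_camera" (4x4, takes a point from camera to tool coordinates, whose origin is the TCP and whose axes are the flange's). Camera axes: x right, y down, z forward; pixel columns grow to the right and rows downward; lengths in mm; the calibration is good to about 2 mm. The wrist camera is an equidistant fisheye: a pixel r from the principal point sees the ray r / f radians off the axis. A picture is of the moment at which its call begins: read the wrist's pose just before it. calibration takes no time and is no camera call.
- r.close_job(): hands the job in; it is judged then, once.
The state is a dict: "clock": time; "joint_pos": joint angles; "qvel": joint speeds; "joint_efforts": joint torques, N m; "eef_pos": TCP position; "ee_rot": TCP orientation; "force": force on the tool from outside, world axes, zero at the start; "torque": the same for the moment, N m; "finger_gap": opening from 0.0 (shut) to 1.0 (fully open); "grip_force": force on a finger pad.
Only numpy, scipy, OpenCV 4.12 (cv2) and the standard library are available. Lean on these libraries where they do the work, as an engineer would, in place of code of your own. Each camera call takes 0.05 s, during which the arm holds its last target. There are 200 camera calls.

## Working session

There is one attempt and no reset: what is moved stays moved. The work goes in short steps, Python scripts to look and compute and a shell command to move; the robot and the scene stay as the last step left them, time stands still between calls to the robot, and variables do not carry over. Pictures are saved under pics/ and viewed, at most 12 in all, crops included, and the job is handed in when it is done.

```bash
ls; mkdir -p pics; python3 - <<'E'
from cell import r, imaging
import cv2,numpy as np
np.set_printoptions(suppress=True,precision=3)
o=r.get_obs();print(o)
a={}
for n in ["scene","side","wrist"]:
    a[n]=imaging.camera(n);cv2.imwrite(f'pics/{n}0.png',a[n][:,:,::-1]);print(n,imaging.calibration(n))
E
```

```text
pics
{'clock': 0.0, 'joint_pos': array([-0.103,  0.435,  0.025,  1.574, -0.012,  1.134, -0.075]), 'qvel': array([ 0.001,  0.001,  0.002, -0.   , -0.001,  0.001, -0.001]), 'joint_efforts': array([  0.   , -67.046,   1.025, -31.62 ,   0.016,   0.013,  -0.   ]), 'eef_pos': array([624.522,  -0.047, 252.508]), 'ee_rot': array([-2.221, -2.221,  0.002]), 'force': array([ 0.103,  0.177, -0.149]), 'torque': array([0.034, 0.015, 0.004]), 'grip_force': 0.0, 'finger_gap': 1.0021192880188334}
scene {'mtx': array([[414.187,   0.   , 278.322],
       [  0.   , 414.187, 203.699],
       [  0.   ,   0.   ,   1.   ]]), 'view': array([[ -0.706,  -0.708,  -0.02 , 532.194],
       [ -0.481,   0.5  ,  -0.72 , 277.909],
       [  0.52 ,  -0.499,  -0.693, 962.638],
       [  0.   ,   0.   ,   0.   ,   1.   ]])}
side {'mtx': array([[439.67 ,   0.   , 277.002],
       [  0.   , 439.67 , 214.528],
       [  0.   ,   0.   ,   1.   ]]), 'view': array([[   0.999,   -0.052,    0.007, -602.535],
       [  -0.015,   -0.402,   -0.915,  160.752],
       [   0.05 ,    0.914,   -0.403,  848.695],
       [   0.   ,    0.   ,    0.   ,    1.   ]])}
wrist {'mtx': array([[325.192,   0.   , 278.335],
       [  0.   , 325.192, 209.944],
       [  0.   ,   0.   ,   1.   ]]), 'tool_from_camera': array([[  -0.   ,   -0.962,   -0.275,   69.834],
       [   1.   ,    0.   ,   -0.   ,    0.355],
       [   0.   ,   -0.275,    0.962, -120.703],
       [   0.   ,    0.   ,    0.   ,    1.   ]])}
```

View pics/scene0.png

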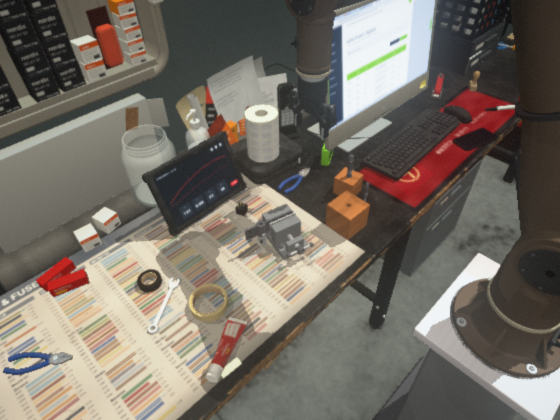

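View pics/side0.png

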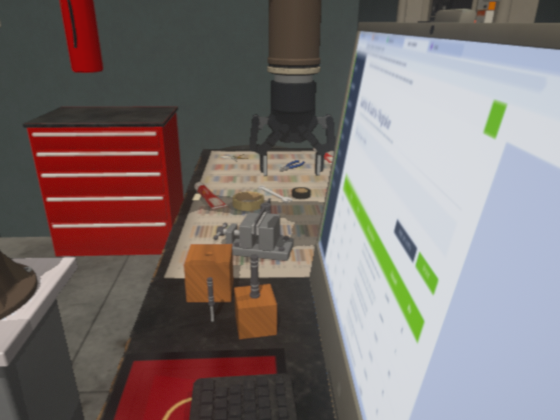

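View pics/wrist0.png

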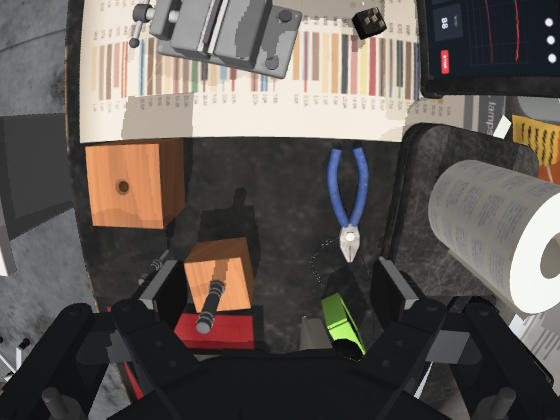

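Wrist view: the big block with an empty hole is at (122,187). The small block is at (218,275) with a punch standing in it, and the vice is at the top, around (215,30). The side view also shows a second rod near the big block at (211,300). I'll compute positions next.

```bash
cat > h.py <<'E'
from cell import r, imaging
import cv2,numpy as np
from scipy.spatial.transform import Rotation as R
np.set_printoptions(suppress=True,precision=2)
def pose(o=None):
    o=o or r.get_obs(); return np.array(o['eef_pos']),R.from_rotvec(o['ee_rot'])
def wray(u,v,p,Q):
    c=imaging.calibration('wrist');K=c['mtx'];T=c['tool_from_camera']
    d=np.array([u-K[0,2],v-K[1,2]])/K[0,0];t=np.linalg.norm(d)
    k=np.append(d/max(t,1e-9)*np.sin(t),np.cos(t))
    return p+Q.apply(T[:3,3]),Q.apply(T[:3,:3]@k)
def sray(n,u,v):
    c=imaging.calibration(n);V=c['view'];k=np.linalg.inv(c['mtx'])@[u,v,1]
    return -V[:3,:3].T@V[:3,3],V[:3,:3].T@k
def onz(ray,z): o,d=ray; return o+d*(z-o[2])/d[2]
def tri(rays):
    A=0;b=0
    for o,d in rays:
        d=d/np.linalg.norm(d);P=np.eye(3)-np.outer(d,d);A=A+P;b=b+P@o
    return np.linalg.solve(A,b)
def wproj(X,p,Q):
    c=imaging.calibration('wrist');K=c['mtx'];T=c['tool_from_camera']
    k=T[:3,:3].T@(Q.inv().apply(np.array(X,float)-p)-T[:3,3]);k/=np.linalg.norm(k)
    t=np.arccos(k[2]);s=np.hypot(k[0],k[1])
    return K[:2,2]+K[0,0]*t*k[:2]/s
def sproj(n,X):
    c=imaging.calibration(n);k=c['mtx']@(c['view']@np.append(X,1))[:3];return k[:2]/k[2]
def shot(n,f):
    p,Q=pose();a=imaging.camera(n)[:,:,::-1].copy();cv2.imwrite('pics/'+f,a);return a,p,Q
E
python3 - <<'E'
from h import *
p,Q=pose()
im=cv2.imread('pics/wrist0.png');hsv=cv2.cvtColor(im,cv2.COLOR_BGR2HSV)
m=cv2.inRange(hsv,(5,90,60),(20,255,255))
cs,_=cv2.findContours(m,cv2.RETR_EXTERNAL,cv2.CHAIN_APPROX_SIMPLE)
for c in cs:
    if cv2.contourArea(c)>400: print(cv2.boundingRect(c),cv2.approxPolyDP(c,4,True)[:,0].tolist())
print('big hole?',[onz(wray(122,187,p,Q),z) for z in (62,80,90)])
print('head',onz(wray(204,327,p,Q),140)) 
w=cv2.resize(im[220:350,120:320],None,fx=4,fy=4,interpolation=cv2.INTER_CUBIC)
s=cv2.imread('pics/side0.png');s=cv2.resize(s[190:345,170:320],None,fx=3.8,fy=3.8,interpolation=cv2.INTER_CUBIC)
cv2.imwrite('pics/c1.png',w);cv2.imwrite('pics/c2.png',s)
E
```

```text
(184, 237, 70, 76) [[245, 237], [199, 242], [191, 250], [184, 270], [196, 312], [201, 311], [209, 283], [217, 279], [225, 287], [217, 311], [250, 308], [253, 277]]
(85, 138, 100, 91) [[182, 139], [85, 146], [92, 224], [163, 228], [184, 207]]
(512, 115, 48, 70) [[512, 115], [513, 141], [536, 153], [538, 178], [550, 181], [547, 165], [553, 182], [559, 184], [559, 124]]
big hole? [array([458.99,   6.11,  62.  ]), array([468.59,   9.79,  80.  ]), array([473.93,  11.83,  90.  ])]
head [ 558.39 -105.64  140.  ]
```

View pics/c2.png

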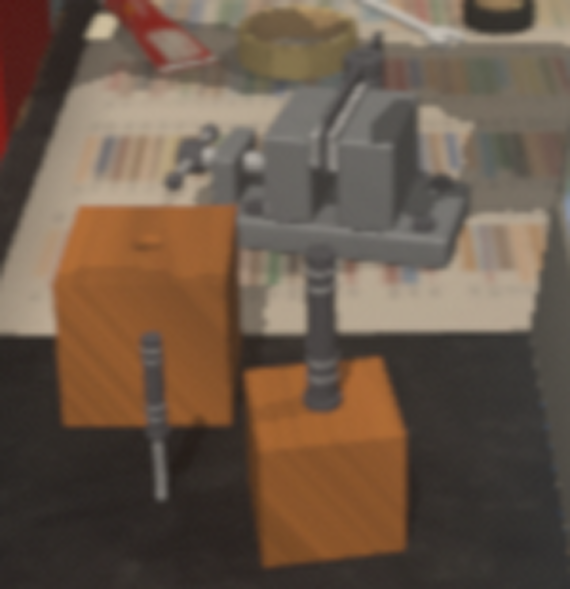

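The side crop shows the wanted punch standing in the small block: head at about crop (319,252), collar at (322,400). The look-alike lies on the desk by the big block, whose hole is empty.

```bash
python3 - <<'E'
from h import *
p,Q=pose()
S=lambda x,y:sray('side',170+x/3.8,190+y/3.8)
print('head tri',tri([S(320,251),wray(204,326,p,Q)]),onz(S(320,251),140),onz(wray(204,326,p,Q),140))
print('collar side z67',onz(S(322,392),67))
print('blk top corners side z62',[onz(S(*q),62) for q in((244,373),(381,357),(407,432),(251,448))])
for q in ((184,270),(253,277),(250,308),(196,312)): print('w',onz(wray(*q,p,Q),62))
print('bottoms',[onz(wray(*q,p,Q),0) for q in((199,242),(245,237))])
print('decoy',[onz(S(*q),7) for q in((152,340),(160,498))])
print('vice base corners',[onz(S(*q),22) for q in((240,235),(447,255),(470,190))])
E
```

```text
head tri [ 558.71 -105.63  138.46] [ 559.31 -108.68  140.  ] [ 558.52 -104.5   140.  ]
collar side z67 [ 559.2  -107.43   67.  ]
blk top corners side z62 [array([523.16, -82.91,  62.  ]), array([587.11, -71.99,  62.  ]), array([ 596.21, -132.53,   62.  ]), array([ 528.33, -141.4 ,   62.  ])]
w [521.13 -87.74  62.  ]
w [597.41 -94.25  62.  ]
w [ 592.65 -134.47   62.  ]
w [ 528.81 -142.77   62.  ]
bottoms [array([524.71, -78.86,  -0.  ]), array([583.58, -71.49,   0.  ])]
decoy [array([467.54,  35.45,   7.  ]), array([ 483.16, -101.94,    7.  ])]
vice base corners [array([511.91, 124.25,  22.  ]), array([631.41,  95.61,  22.  ]), array([651.71, 176.77,  22.  ])]
```

View pics/c1.png

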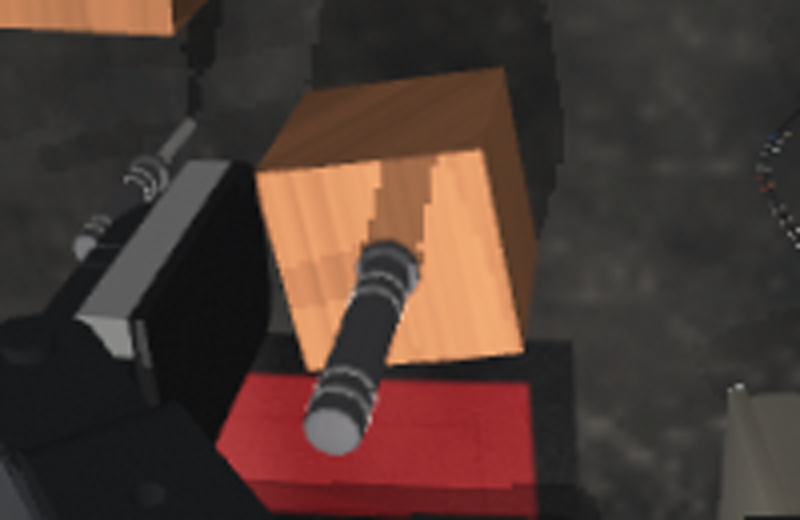

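```bash
python3 -m pendant '-2.65 -1.65 1 0 0 0;-2.65 -1.65 1 0 0 0;-2.65 -1.6 1 0 0 0;-2.65 -1.6 1 0 0 0;0 0 0 0 0 0;0 0 0 0 0 0' 0 70; python3 - <<'E'
from h import *
a,p,Q=shot('wrist','w1.png');s=cv2.imread('pics/side0.png')
print(p,Q.as_matrix())
for z in(62,140): print(z,wproj([559,-106,z],p,Q))
o=r.get_obs();print(o['clock'],o['force'])
p0=np.array([624.522,-.047,252.508])
S=lambda x,y:sray('side',170+x/3.8,190+y/3.8)
print('decoy',tri([S(152,338),wray(141,281,p0,Q)]),tri([S(160,498),wray(167.5,251,p0,Q)]))
E
```

```text
clock: 0.9
eef_pos: [560.4, -105.4, 213.5]
ee_rot: [-2.221, -2.222, -0.001]
force: [-0.6, 0.7, -0.3]
finger_gap: 0.999
grip_force: 0.0
[ 560.39 -105.36  213.45] [[-0.  1.  0.]
 [ 1.  0.  0.]
 [ 0.  0. -1.]]
62 [276.32 201.99]
140 [275.61 232.79]
0.95 [-0.6  -0.3   0.05]
decoy [481.12 -90.06  87.31] [481.51 -92.15  -0.23]
```

View pics/w1.png

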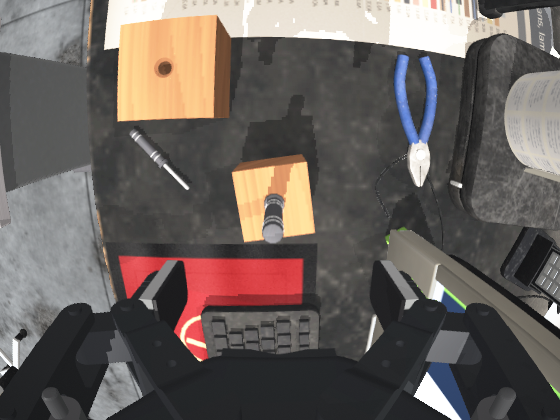

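The wrist view shows the punch head at about (273,233) under the gripper, almost where I predicted. The decoy lies at (160,160), and the monitor's edge is to the right at (390,240).

```bash
python3 - <<'E'
from h import *
p,Q=pose();a=cv2.imread('pics/w1.png');g=cv2.cvtColor(a,cv2.COLOR_BGR2HSV)
m=255-cv2.inRange(g,(4,80,50),(22,255,255))
for v in (200,204,208,215,222,230):
    x=np.flatnonzero(m[v,245:310])+245
    print(v,x.min(),x.max(),len(x))
print(g[236,255:295,2])
for q in((273,232),): print(onz(wray(*q,p,Q),140))
print(onz(wray(272,202,p,Q),67))
for z in (50,100,150,250): print('mon',onz(wray(388,237,p,Q),z))
print('mon side',[onz(sray('side',320,268),z) for z in (0,50,100,200)])
E
```

```text
200 265 283 19
204 264 283 20
208 265 283 19
215 265 281 17
222 263 282 20
230 262 284 23
[254 255 255 255 254 254 254 227 169 172 175 177 179 175 173 174 174 171
 170 169 163 161 159 158 157 157 149 147 218 245 244 234 225 222 214 182
 155 156 152 118]
[ 557.61 -105.09  140.  ]
[ 555.65 -104.32   67.  ]
mon [ 667.62 -143.4    50.  ]
mon [ 648.84 -124.37  100.  ]
mon [ 630.06 -105.34  150.  ]
mon [592.49 -67.27 250.  ]
mon side [array([701.77,  83.6 ,   0.  ]), array([687.53,  -0.19,  50.  ]), array([673.28, -83.97, 100.  ]), array([ 644.79, -251.54,  200.  ])]
```

```bash
python3 -m pendant '0 -0.29 2 0 0 0;0 0 2.5 0 0 0;0 0 2.5 0 0 0;0 0 2.2 0 0 0;0 0 1.4 0 0 0;0 0 0 0 0 0' ; python3 -m pendant '0 0 0 0 0 0;0 0 0 0 0 0;0 0 0 0 0 0;0 0 0 0 0 0;0 0 0 0 0 0;0 0 0 0 0 0' 255 70
```

```text
clock: 1.7
eef_pos: [556.9, -105.3, 106.6]
ee_rot: [-2.22, -2.222, 0.001]
force: [-0.7, 0.2, 0.6]
finger_gap: 1.0
grip_force: 0.0
clock: 2.45
eef_pos: [557.3, -106.1, 107.7]
ee_rot: [2.221, 2.221, 0.001]
force: [-2.3, -0.1, 5.2]
finger_gap: 0.143
grip_force: 68.1
```

```bash
python3 -m pendant '0 0 -0.5 0 0 0;0 0 -1.5 0 0 0;0 0 -2.5 0 0 0;0 0 -2.5 0 0 0;0 0 -2.5 0 0 0;0 0 -2.3 0 0 0;0 0 0 0 0 0'; python3 -m pendant '4 0 0 0 0 0;4 0 0 0 0 0;4 0 0 0 0 0;4 0 0 0 0 0;4 0.5 0 0 0 0;4 0.5 0 0 0 0;0 0 0 0 0 0;0 0 0 0 0 0'; python3 - <<'E'
from h import *
a,p,Q=shot('wrist','w2.png');print(p,r.get_obs()['force'])
shot('side','s2.png')
b=cv2.resize(a,None,fx=1.4,fy=1.4);cv2.imwrite('pics/w2b.png',b)
E
```

```text
clock: 3.32
eef_pos: [558.2, -106.2, 227.7]
ee_rot: [2.219, 2.219, 0.004]
force: [-0.4, -0.1, -1.5]
finger_gap: 0.143
grip_force: 68.2
clock: 4.32
eef_pos: [566.7, 133.4, 224.5]
ee_rot: [-2.221, -2.221, 0.002]
force: [0.7, -0.5, -1.5]
finger_gap: 0.143
grip_force: 68.2
[566.67 133.4  224.54] [-1.16 -0.58 -0.78]
```

View pics/w2b.png

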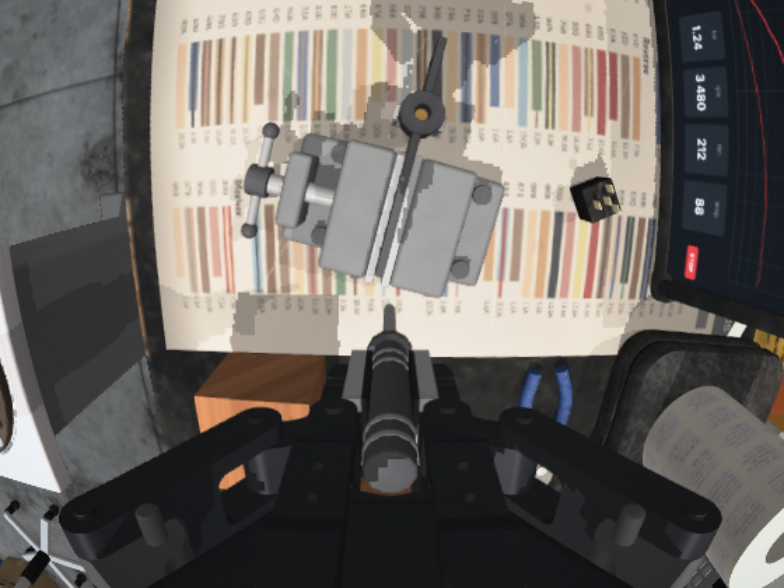

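The wrist view shows the barrel's bore at (421,114) in the 1.4x picture, with brass inside. The punch is held upright with its tip at (389,308).

```bash
python3 - <<'E'
from h import *
p,Q=pose();a=cv2.imread('pics/w2.png')
x0,y0=270,50;c=a[y0:115,x0:335];k=8
C=cv2.resize(c,None,fx=k,fy=k,interpolation=cv2.INTER_CUBIC);S2=cv2.imread('pics/s2.png')
uv=[300.7,81.4]
for z in (83,88,93): print(z,onz(wray(*uv,p,Q),z))
print('tip pred',wproj(p-[0,0,100],p,Q),'collar',wproj(p-[0,0,45],p,Q), 'head',wproj(p+[0,0,33],p,Q))
print('bore in side', sproj('side',onz(wray(*uv,p,Q),88)))
s=cv2.resize(S2[170:270,210:310],None,fx=5,fy=5,interpolation=cv2.INTER_CUBIC)
cv2.imwrite('pics/z2.png',np.hstack([cv2.resize(C,(300,300)),s[:300,:]]) if 0 else np.hstack([cv2.resize(C,(400,400)),cv2.resize(s,(400,400))]))
E
```

```text
83 [585.06 233.26  83.  ]
88 [584.73 232.67  88.  ]
93 [584.39 232.09  93.  ]
tip pred [278.   219.04] collar [277.82 249.15] head [277.28 338.26]
bore in side [264.46 205.36]
```

View pics/z2.png

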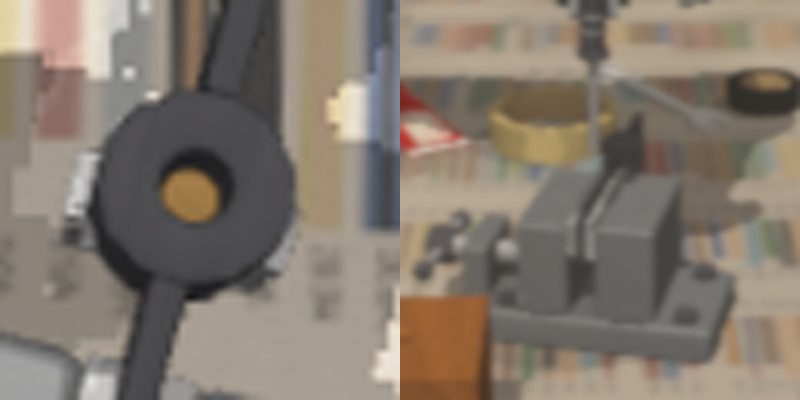

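The left crop shows the barrel ring and the bore mouth, both centred at about (198,186) in the crop, so (302.1,80.2) full-frame. In the right crop the jaws hide the barrel mouth.

```bash
python3 - <<'E'
from h import *
p,Q=pose()
for z in (83,88,93): print(z,onz(wray(302.1,80.2,p,Q),z),onz(wray(302.1,80.2,p,Q),z)-p)
E
```

```text
83 [586.18 234.26  83.  ] [  19.23  101.74 -141.92]
88 [585.82 233.66  88.  ] [  18.87  101.13 -136.92]
93 [585.47 233.05  93.  ] [  18.52  100.53 -131.92]
```

```bash
python3 -m pendant '2.5 0.47 0 0 0 0;2.5 0.47 0 0 0 0;2.5 0.47 0.5 0 0 0;2.6 0.46 0.5 0 0 0;0 0 0.7 0 0 0;0 0 0 0 0 0;0 0 0 0 0 0'; python3 - <<'E'
from h import *
a,p,Q=shot('wrist','w3.png');print(p,Q.as_rotvec(),r.get_obs()['force'])
t=p-[0,0,100];u=wproj(t,p,Q);print('tip pred',u)
x,y=int(u[0])-40,int(u[1])-50;print(x,y)
cv2.imwrite('pics/z3.png',cv2.resize(a[y:y+90,x:x+90],None,fx=6.5,fy=6.5,interpolation=cv2.INTER_CUBIC))
for z in (83,88,93):print(z,wproj([t[0],t[1],z],p,Q))
E
```

```text
clock: 5.3
eef_pos: [586.0, 234.0, 208.3]
ee_rot: [2.223, 2.22, -0.001]
force: [0.8, 0.3, -1.3]
finger_gap: 0.146
grip_force: 68.3
[586.04 234.02 208.29] [ 2.22  2.22 -0.  ] [ 0.86 -0.85 -2.08]
tip pred [277.91 219.07]
237 169
83 [277.96 209.35]
88 [277.95 211.13]
93 [277.94 212.97]
```

View pics/z3.png

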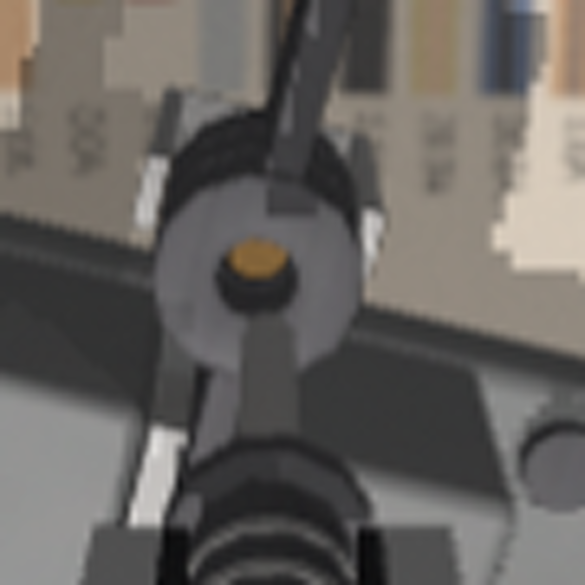

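The crop puts the bore mouth at (257,277), or full-frame (276.6,211.5), and the punch tip at (270,320). Sideways the tip is about 1.2 mm too far in +x; y fits.

```bash
python3 -m pendant '0 -0.12 0.3 0 0 0;0 0 0.5 0 0 0;0 0 0.4 0 0 0;0 0 0 0 0 0'; python3 -m pendant '0 0 0.15 0 0 0;0 0 0.15 0 0 0;0 0 0 0 0 0';python3 -m pendant '0 0 0.15 0 0 0;0 0 0.15 0 0 0;0 0 0 0 0 0'
```

```text
clock: 5.85
eef_pos: [584.4, 234.8, 195.8]
ee_rot: [-2.221, -2.221, 0.001]
force: [0.1, 0.2, -1.2]
finger_gap: 0.144
grip_force: 68.3
clock: 6.22
eef_pos: [584.6, 235.0, 193.2]
ee_rot: [-2.222, -2.221, 0.0]
force: [-0.3, -0.1, -1.4]
finger_gap: 0.145
grip_force: 68.3
clock: 6.6
eef_pos: [584.6, 234.9, 190.2]
ee_rot: [-2.221, -2.221, 0.0]
force: [-0.6, -0.4, -1.1]
finger_gap: 0.145
grip_force: 68.3
```

```bash
for i in 1; do python3 -m pendant '0 0 0.15 0 0 0;0 0 0.15 0 0 0;0 0 0 0 0 0'; done; python3 -m pendant '0 0 0.15 0 0 0;0 0 0.15 0 0 0;0 0 0 0 0 0'|head -4; python3 -m pendant '0 0 0.15 0 0 0;0 0 0.15 0 0 0;0 0 0 0 0 0'|head -4
```

```text
clock: 6.98
eef_pos: [584.6, 234.9, 187.1]
ee_rot: [-2.221, -2.221, 0.0]
force: [0.3, -0.7, -1.2]
finger_gap: 0.146
grip_force: 68.3
clock: 7.35
eef_pos: [584.6, 234.9, 184.2]
ee_rot: [-2.222, -2.221, 0.0]
force: [-0.0, 0.0, -2.1]
clock: 7.72
eef_pos: [584.5, 234.9, 181.1]
ee_rot: [-2.222, -2.221, 0.0]
force: [-0.3, 0.3, -2.0]
```

```bash
python3 -m pendant '0 0 0.15 0 0 0;0 0 0.15 0 0 0;0 0 0 0 0 0'|head -4; python3 -m pendant '0 0 0.15 0 0 0;0 0 0.15 0 0 0;0 0 0 0 0 0'|head -4
```

```text
clock: 8.1
eef_pos: [584.5, 234.9, 178.1]
ee_rot: [-2.221, -2.221, 0.0]
force: [0.1, 0.4, -1.6]
clock: 8.48
eef_pos: [584.9, 235.2, 176.1]
ee_rot: [2.221, 2.221, 0.002]
force: [-2.0, -1.1, 4.8]
```

```bash
python3 - <<'E'
from h import *
a,p,Q=shot('wrist','w4.png')
cv2.imwrite('pics/z4.png',cv2.resize(a[169:259,237:327],None,fx=6.5,fy=6.5,interpolation=cv2.INTER_CUBIC))
E
```

```text
(no output)
```

View pics/z4.png

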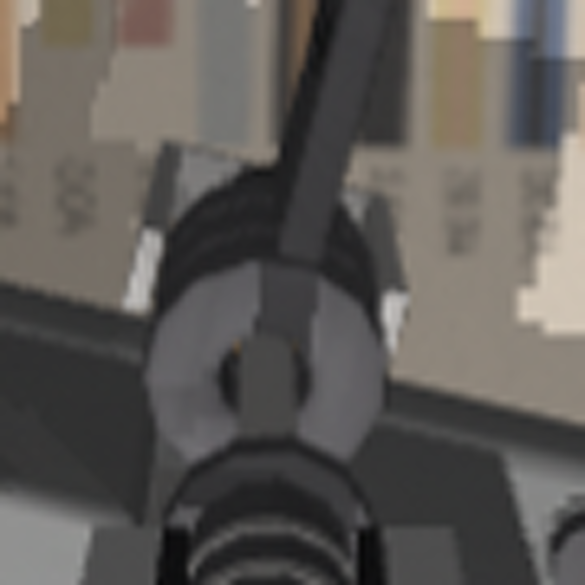

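The punch is in the bore, roughly centred (shank at crop x 269, bore centre 266), and bearing on the pin. Next I press steadily.

```bash
python3 -m pendant '0 0 0.1 0 0 0;0 0 0.1 0 0 0;0 0 0.1 0 0 0;0 0 0.1 0 0 0'; python3 -m pendant '0 0 0.1 0 0 0;0 0 0.1 0 0 0;0 0 0.1 0 0 0;0 0 0.1 0 0 0;0 0 0.1 0 0 0;0 0 0.1 0 0 0'
```

```text
clock: 9.02
eef_pos: [585.0, 235.2, 172.3]
ee_rot: [2.221, 2.221, 0.002]
force: [-1.2, -1.8, 6.3]
finger_gap: 0.147
grip_force: 68.7
clock: 9.78
eef_pos: [584.9, 235.2, 166.3]
ee_rot: [2.221, 2.221, 0.002]
force: [-1.3, -0.7, 7.1]
finger_gap: 0.147
grip_force: 68.7
```

```bash
python3 -m pendant '0 0 0.1 0 0 0;0 0 0.1 0 0 0;0 0 0.1 0 0 0;0 0 0.1 0 0 0;0 0 0.1 0 0 0;0 0 0.1 0 0 0;0 0 0.1 0 0 0'; python3 -m pendant '0 0 0.1 0 0 0;0 0 0.1 0 0 0'|head -4;  python3 -m pendant '0 0 0.1 0 0 0'|head -4
```

```text
clock: 10.65
eef_pos: [584.9, 235.2, 159.3]
ee_rot: [2.221, 2.221, 0.002]
force: [-3.0, -1.4, 6.4]
finger_gap: 0.143
grip_force: 68.7
clock: 10.9
eef_pos: [585.0, 235.2, 157.3]
ee_rot: [2.221, 2.221, 0.002]
force: [-1.8, -1.0, 6.2]
clock: 11.02
eef_pos: [585.0, 235.2, 156.3]
ee_rot: [2.221, 2.221, 0.002]
force: [-1.9, -0.8, 7.0]
```

```bash
for i in 1; do python3 -m pendant '0 0 0.06 0 0 0;0 0 0.06 0 0 0'|sed -n '2p;4p'; done; python3 -m pendant '0 0 0.05 0 0 0;0 0 0.05 0 0 0'|sed -n '2p;4p'; python3 -m pendant '0 0 0.05 0 0 0'|sed -n '2p;4p'
```

```text
eef_pos: [585.0, 235.2, 155.1]
force: [-1.2, -0.2, 7.0]
eef_pos: [585.0, 235.2, 154.1]
force: [-0.9, -1.4, 6.0]
eef_pos: [585.0, 235.2, 153.6]
force: [-2.3, 0.0, 9.4]
```

```bash
python3 -m pendant '0 0 0.05 0 0 0'|sed -n '2p;4p'; python3 -m pendant '0 0 0 0 0 0'|sed -n '2p;4p'
```

```text
eef_pos: [585.1, 235.3, 153.5]
force: [-3.2, -1.6, 12.5]
eef_pos: [585.1, 235.3, 153.5]
force: [-2.8, -1.1, 9.3]
```

```bash
python3 -m pendant '0 0 0.05 0 0 0'|sed -n '2p;4p'; python3 -m pendant '0 0 0 0 0 0'|sed -n '2p;4p';python3 -m pendant '0 0 0.03 0 0 0'|sed -n '2p;4p'; python3 -m pendant '0 0 0 0 0 0;0 0 0 0 0 0'|sed -n '2p;4p'
```

```text
eef_pos: [585.2, 235.4, 153.4]
force: [-3.8, -2.0, 15.4]
eef_pos: [585.2, 235.4, 153.4]
force: [-3.2, -1.6, 13.4]
eef_pos: [585.3, 235.4, 153.4]
force: [-4.0, -1.5, 16.9]
eef_pos: [585.2, 235.4, 153.4]
force: [-3.4, -0.9, 14.7]
```

Stopped firmly: about 16 N with no further motion, after 23 mm of travel. I'll withdraw and return to the block.

```bash
python3 -m pendant '0 0 -0.3 0 0 0;0 0 -0.7 0 0 0;0 0 -1 0 0 0;0 0 -1.5 0 0 0;0 0 -1.5 0 0 0;0 0 -1.5 0 0 0;0 0 -1 0 0 0;0 0 0 0 0 0'|sed -n '2,4p'; python3 -m pendant '-4.5 0 0 0 0 0;-4.5 -0.4 0 0 0 0;-4.5 -0.4 0 0 0 0;-4.5 -0.4 0 0 0 0;-4.5 -0.4 0 0 0 0;-4.5 -0.6 0 0 0 0;-4 -0.6 0 0 0 0;0 0 0 0 0 0'|sed -n '1,4p'
```

```text
eef_pos: [585.1, 235.2, 227.3]
ee_rot: [2.221, 2.221, 0.002]
force: [-0.7, -0.3, -1.9]
clock: 14.52
eef_pos: [555.5, -79.5, 225.8]
ee_rot: [2.228, 2.214, -0.003]
force: [0.3, 0.2, -1.0]
```

```bash
python3 -m pendant '-1.3 0.1 0 0 0 0;-1.3 0.05 0 0 0 0;0 0 0 0 0 0;0 0 0 0 0 0;0 0 0 0 0 0'; python3 - <<'E'
from h import *
p0,_=pose();a,p,Q=shot('wrist','w5.png');print(p0,p,Q.as_rotvec())
u=wproj(p-[0,0,100],p,Q);print(u, wproj([557.3,-105.5,62],p,Q))
x,y=240,160;cv2.imwrite('pics/z5.png',cv2.resize(a[y:y+90,x:x+90],None,fx=6.5,fy=6.5,interpolation=cv2.INTER_CUBIC))
E
```

```text
clock: 15.15
eef_pos: [558.2, -100.3, 226.3]
ee_rot: [-2.22, -2.222, -0.0]
force: [-0.2, 1.4, -2.0]
finger_gap: 0.143
grip_force: 68.2
[ 558.17 -100.28  226.31] [ 558.17 -100.28  226.31] [-2.22 -2.22 -0.  ]
[277.91 219.2 ] [277.05 203.3 ]
```

View pics/z5.png

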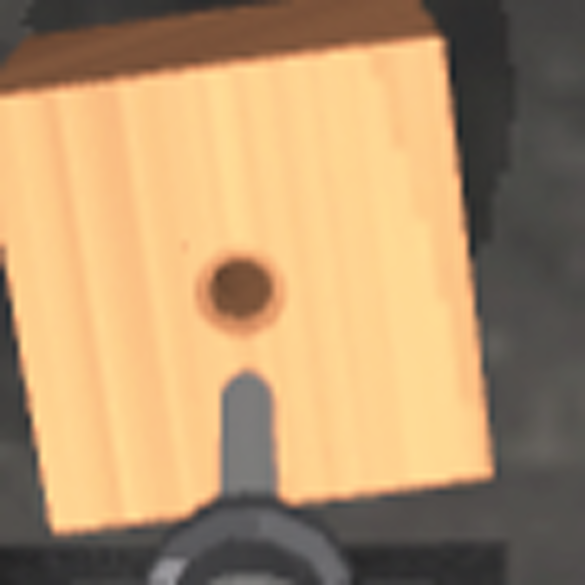

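The block's hole is at crop (240,291), full-frame (276.9,204.8), and the tip is at about (278,219). So the hole is near (557.2,-106.8).

```bash
python3 -m pendant '-0.65 -0.1 0 0 0 0;0 0 1.5 0 0 0;0 0 1.5 0 0 0;0 0 1 0 0 0;0 0 0.8 0 0 0;0 0 0 0 0 0;0 0 0 0 0 0'|sed -n '1,4p'; python3 - <<'E'
from h import *
a,p,Q=shot('wrist','w6.png');print(p)
h=onz(wray(276.9,204.8,np.array([558.17,-100.28,226.31]),Q),62);print('hole',h)
print('hole now pred',wproj(h,p,Q),'tip',wproj(p-[0,0,100],p,Q))
c=cv2.cvtColor(a[185:225,255:300],cv2.COLOR_BGR2HSV)
for v in range(10,36,2): print(v+185,c[v,:,2][8:38])
E
```

```text
clock: 16.08
eef_pos: [557.4, -107.5, 178.6]
ee_rot: [2.221, 2.221, 0.001]
force: [0.5, -0.2, -1.7]
[ 557.39 -107.51  178.62]
hole [ 557.26 -106.97   62.  ]
hole now pred [277.68 211.88] tip [277.82 219.16]
195 [254 254 254 254 254 254 255 255 255 254 254 255 255 255 255 254 223 220
 222 225 225 226 225 236 254 254 255 255 255 255]
197 [254 254 254 254 254 254 255 255 255 255 254 255 255 255 255 249 224 221
 221 225 226 226 239 255 254 254 255 255 255 255]
199 [254 254 254 254 254 254 255 255 255 255 254 255 255 255 255 227 224 221
 221 224 233 252 253 255 254 254 255 255 255 255]
201 [254 254 254 254 254 254 254 255 255 255 254 254 255 255 255 228 226 222
 220 236 255 255 255 255 254 254 254 255 255 255]
203 [254 254 254 254 254 254 254 255 255 255 255 254 254 254 254 254 254 254
 254 254 255 255 255 255 254 254 254 255 255 255]
205 [254 254 254 254 254 254 254 254 254 253 250 246 229 223 226 231 233 247
 251 252 254 255 255 255 255 254 254 255 255 255]
207 [254 254 254 254 254 254 254 251 244 240 171 116 120 125 129 131 134 139
 185 237 248 252 255 255 255 254 254 255 255 255]
209 [254 254 254 254 254 254 253 240 234 152 110 116 119 123 125 127 129 133
 134 154 231 247 253 255 255 254 254 255 255 255]
211 [255 254 254 254 254 254 245 237 229 130 132 125 120 124 128 132 134 133
 133 144 205 241 250 254 255 254 254 254 255 255]
213 [254 254 253 253 254 254 249 232 228 178 133 132 133 129 128 131 133 136
 138 167 230 240 248 255 255 255 254 254 255 255]
215 [253 252 251 252 254 254 253 243 229 225 188 164 135 132 137 136 140 171
 206 221 236 243 253 255 255 255 254 254 255 255]
217 [253 252 251 251 251 252 254 254 252 235 229 226 201 171 142 146 177 214
 236 240 248 254 255 255 255 255 254 254 254 255]
219 [253 253 252 254 254 254 254 254 254 254 252 187 134 135 135 135 135 142
 210 254 254 254 255 255 255 255 254 254 254 255]
```

Aligned within 0.5 mm, so I insert.

```bash
python3 -m pendant '0 0 0.6 0 0 0;0 0 0.6 0 0 0;0 0 0.5 0 0 0;0 0 0.4 0 0 0;0 0 0 0 0 0'|sed -n '2,4p';python3 -m pendant '0 0 0.4 0 0 0;0 0 0.5 0 0 0;0 0 0.5 0 0 0;0 0 0.5 0 0 0;0 0 0 0 0 0'|sed -n '2,4p'
```

```text
eef_pos: [556.9, -107.5, 156.9]
ee_rot: [-2.221, -2.221, 0.001]
force: [-0.6, -0.5, -1.2]
eef_pos: [556.8, -107.5, 137.8]
ee_rot: [-2.221, -2.221, 0.001]
force: [-0.4, -0.4, -0.7]
```

```bash
python3 -m pendant '0 0 0.6 0 0 0;0 0 0.6 0 0 0;0 0 0.6 0 0 0;0 0 0.5 0 0 0;0 0 0.3 0 0 0;0 0 0 0 0 0'|sed -n '2,4p';python3 -m pendant '0 0 0.15 0 0 0;0 0 0.15 0 0 0;0 0 0 0 0 0'|sed -n '2,4p'
```

```text
eef_pos: [557.0, -107.5, 112.1]
ee_rot: [-2.221, -2.221, 0.0]
force: [-0.7, 0.2, -0.3]
eef_pos: [557.0, -107.5, 109.3]
ee_rot: [-2.222, -2.221, 0.0]
force: [0.3, 0.3, -1.8]
```

```bash
python3 -m pendant '0 0 0.1 0 0 0;0 0 0 0 0 0'|sed -n '2,4p';python3 -m pendant '0 0 0.1 0 0 0;0 0 0 0 0 0'|sed -n '2,4p'
```

```text
eef_pos: [557.1, -107.6, 108.3]
ee_rot: [2.222, 2.221, -0.0]
force: [0.2, -0.1, -2.0]
eef_pos: [557.2, -107.5, 107.8]
ee_rot: [2.221, 2.221, 0.0]
force: [-1.7, 0.8, 4.7]
```

Collar seated. I release, lift and check.

```bash
python3 -m pendant '0 0 0 0 0 0;0 0 0 0 0 0;0 0 0 0 0 0;0 0 0 0 0 0;0 0 0 0 0 0;0 0 0 0 0 0' 0 |sed -n '2,6p';python3 -m pendant '0 0 -0.5 0 0 0;0 0 -2 0 0 0;0 0 -3 0 0 0;0 0 -3 0 0 0;0 0 -2 0 0 0;0 0 0 0 0 0'; python3 - <<'E'
from h import *
a,p,Q=shot('wrist','w7.png');s,_,_=shot('side','s7.png')
print('pred head,collar',wproj([557.2,-107,140],p,Q),wproj([557.2,-107,67],p,Q))
s0=cv2.imread('pics/side0.png')
k=lambda i:cv2.resize(i[235:345,215:295],(400,550),interpolation=cv2.INTER_CUBIC)
cv2.imwrite('pics/z7.png',np.hstack([k(s0),k(s)]))
E
```

```text
eef_pos: [557.1, -107.5, 107.3]
ee_rot: [2.221, 2.221, 0.0]
force: [0.2, -0.1, -0.7]
finger_gap: 1.0
grip_force: 0.0
clock: 20.5
eef_pos: [558.1, -107.7, 214.2]
ee_rot: [2.22, 2.219, 0.004]
force: [-0.0, -0.1, -1.3]
finger_gap: 1.002
grip_force: 0.0
pred head,collar [276.05 230.37] [276.34 201.61]
```

View pics/z7.png

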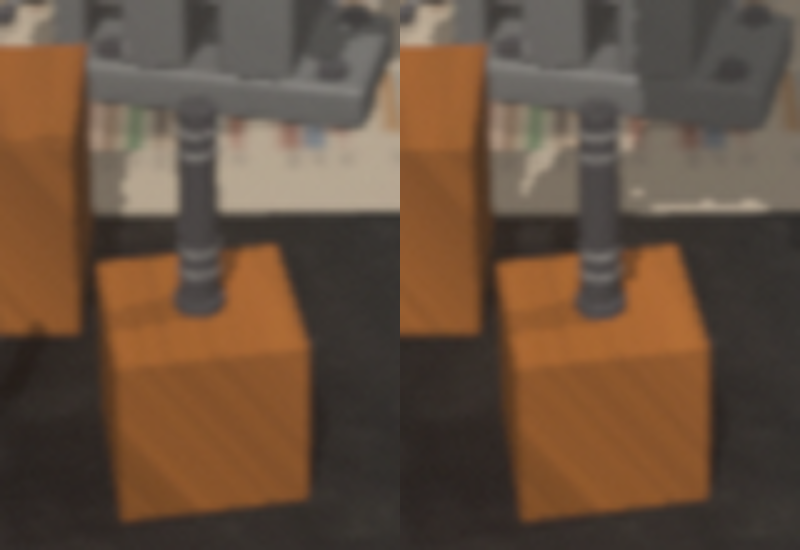

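The before and after crops match: collar at (200,305) left and (602,305) right, and the punch is upright and fully down.

```bash
python3 -c "
from cell import r
print(r.close_job())"
```

```text
the job is handed in; nothing more can be done
None
```

I pressed the pin onto its stop (firm at about 17 N peak measured), stood the punch fully down in its block again, released it and handed the job in at about 20.6 s; the hand-in call returned no verdict.

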